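# Put the hardness-test batch away

### The arm

A 6-joint arm with a two-finger parallel gripper is mounted at the origin on the work surface. World frame = base frame: x ahead of the robot, y to its left, z up, the work surface at z = 0. Lengths are in m, angles in rad, forces in N, time in s.
With the tool pointing down it reaches from about 0.275 to 0.825 m from the base axis. Payload 4.9 kg.
Tool frame: the origin (TCP) lies midway between the tips of the shut fingers; the grasp point (between the pads) lies 19 mm behind it; z points along the fingers, x is the direction in which the jaws open and shut, and the axes are right-handed (so a half turn about z gives the same grasp; the last joint's range is limited). The gripper opens to 85 mm and grips with 20 to 120 N. Pads are 22 mm wide; open, the fingers measure 114 mm over their backs; the gripper's body (76 mm by 85 mm) begins 54 mm behind the grasp point. The pads swing forward as they close: fully open they stand 13 mm farther back than shut.
Start: joints at [1.199, 0.326, -0.193, 1.052, 0, 1.437], TCP at [0.13, 0.535, 0.231] pointing down, gripper open.
Joint ranges: [-2.65, 2.65], [-0.97, 1.79], [-1.3, 1.35], [-1.93, 2.1], [-1.47, 1.37], [-3.14, 3.14]. Speed limits (rad/s): [2.57, 2.57, 3.14, 3.14, 3.14, 3.14].

### API

Orientations are given as [roll, pitch, yaw] about the fixed x, y, z axes, in that order (R = Rz(yaw) Ry(pitch) Rx(roll)).
In Python, from station import bot gives the robot as it stands.
- The arm moves only by the tool play_rows, never from a script. Its argument "increments" is a list of rows, each a list of 7 numbers: the shift along the world's x, y, z in units of 30 mm (1.0 is 30 mm), then the turn, a rotation vector about the world's x, y, z in rad, then the opening, from -1 (shut) to 1 (fully open), so that 0 is half open. In form: [[tx, ty, tz, wx, wy, wz, fingers], ...]. A call has 1 to 8 rows; each row is the pose to reach, as a shift and turn from the pose commanded when the call began; what a row does not reach only later rows make up. A row lasts 1/10 s, in which the tool goes at most 50 mm and 8.59 degrees, less where a joint would pass 70% of its speed; a pose out of reach is approached as far as the arm can. A call with a gripper value outside its range is refused whole. The fingers move at their own pace and stop on an object; "force" is the grip in N (left out, the last holds). Time passes only in rows, so rows that repeat a pose let the fingers close. It gives the time, the measured TCP pose, the force and the opening at its end, in the units of the state.
- bot.read_state(): the state, without advancing time (a new reading comes with each control period).
- bot.capture(name): name is "scene" or "top"; returns a dict with "image" (480x640x3 uint8, blue, green, red), "range_z" (480x640 float32, m along the optical axis (not along the pixel's ray), 0 where there is no reading), "mtx" (3x3 intrinsics, pixels), "origin" and "rotation" of the camera in the world. Camera axes: x right, y down, z forward; pixel columns grow to the right and rows downward; lengths in m; the calibration is good to about 2 mm. A picture is of the moment at which its call begins.
- bot.job_done(): hands the job in, once; it reports no verdict.
Trained networks look in a picture, given as the dict that the camera call returned (one of the last four; its "shot" number tells which), for a name from the list of things; names that differ only in an ending like _2 or _b are one class to them, and where a whole thing is asked for, a point or a joint stands for the part that bears it (a point fixed in the world has none). Each returns a list of dicts, best first, with "p" (0 to 1); they miss things now and then, are a little off and sometimes report something else, mostly with a low value. They report only what shows in the picture. A call takes as long as a camera call.
- bot.look_for(thing, picture): "box" ([left, top, width, height] as shares, 0 to 1, of the picture: columns of its width, rows of its height, round what is visible of it).
- bot.place_of(thing, picture): "location" ([column, row] as shares, 0 to 1, of the picture: columns of its width, rows of its height: a listed point, or the origin of a listed thing).
The state is a dict: "t": time; "joint_positions": joint angles; "qd": joint speeds; "joint_torque": joint torques, N m; "position": TCP position; "orientation": TCP orientation; "contact_force": force on the tool from outside, world axes, zero at the start; "moment": the same for the moment, N m; "finger_gap": finger opening in m.
Only numpy, scipy, OpenCV 4.12 (cv2) and the standard library are available. Lean on these libraries where they do the work, as an engineer would, in place of code of your own. Each camera call takes 0.05 s, during which the arm holds its last target. There are 200 camera calls.

### The job

The hardness tests on this bearing are done, so please clear the pieces off the bench into their proper places: lay each bearing ring flat in the round pocket of the dark plastic tray that is made for its size, lay the two roller pins side by side in the notched rack, one in each pair of notches, and set the polished reference block flat in the recess of its wooden case. Set the reference block down gently, never letting it drop, and do not push or knock over the diamond indenter that stands among them.

Things in the scene. Friction and masses are not known exactly. Their poses are not given: they have to be found in the camera images.
- outer_ring: Larger bearing ring, bare steel, lying flat on the bench: outside diameter 58 mm, bore 44 mm, 18 mm high, about 160 g, plain cylindrical outside. Origin at its centre (9 mm above its underside); z along its axis.
- inner_ring: Smaller bearing ring, bare steel, lying flat on the bench: outside diameter 40 mm, bore 28 mm, 18 mm high, about 90 g, a shallow race round its outside. Origin at its centre (9 mm above its underside); z along its axis.
- pin_a: Steel roller pin, a plain cylinder 20 mm in diameter and 70 mm long, lying on the bench, about 170 g. Origin at its centre; x along its axis. Same as pin_b; either may take either pair of notches.
- pin_b: Steel roller pin, a plain cylinder 20 mm in diameter and 70 mm long, lying on the bench, about 170 g. Origin at its centre; x along its axis. Same as pin_a.
- ref_block: Hardness reference block: solid steel disc 60 mm in diameter, 16 mm thick, polished top without a hole, lying flat on the bench, about 350 g. Origin at its centre (8 mm above its underside); z along its axis.
- ring_tray: Fixed dark plastic tray, 88 mm (x) by 150 mm (y), 10 mm thick, with two round grey-lined pockets 6 mm deep (floor 4 mm above the bench). Large pocket, 74 mm across, centred 31 mm to +y of the origin: for the larger ring. Small pocket, 56 mm across, centred 40 mm to -y of the origin: for the smaller ring. Origin at the centre of its underside, on the bench; z up.
- pin_rack: Fixed pin rack: base plate 74 mm (x) by 132 mm (y), 4 mm thick, and two upright white combs, 8 mm thick, along y at x = -25 and +25 mm (42 mm clear between, down to the plate). Each has a 90-degree V notch at y = -36 and +36 mm, bottom 18 mm, shoulders 30 mm above the bench. A pin lies along x in two facing notches, centre then 32 mm above the bench. Origin: centre of underside, z up.
- block_case: Fixed open wooden case for the reference block, 100 mm square, 14 mm thick, with one round recess in the middle, 76 mm across and 7 mm deep (its floor 7 mm above the bench). Small brass fittings on two sides. Origin at the centre of its underside, on the bench; z up.
- indenter: Diamond indenter upright in a loose wooden block 46 mm square, 14 mm high; 43 mm high in all, 250 g; it stays where it is. Origin at the centre of its underside; z up. Unlisted clutter (black specimen discs, V-grooved anvil, caliper, magnifier, key, lid) is under 45 mm high, 60 mm or more from the centre of any piece and 15 mm or more from the tray, rack and case.

How it is judged:
By the outcome, as a careful person would: the job done as asked, in the order asked, and still so for the second after the job is handed in, with the robot touching nothing.
It also fails if it takes over 122 s, if anything falls off the work surface, if the arm or the gripper's body presses on something with over 40 N, if the wrist force passes 120 N, or if a joint passes its speed limit or range.

## Working session

There is one attempt and no reset: what is moved stays moved. The work goes in short steps, Python scripts to look and compute and a tool call to move; the robot and the scene stay as the last step left them, time stands still between calls to the robot, and variables do not carry over. Pictures are saved under pics/ and viewed, about 12 in all and at most 16, crops included, and the job is handed in when it is done.

Besides the shell and the picture viewer there is one more tool, called after "Call:" as name(argument=value, ...) on one line, values as JSON. play_rows: Moves the arm, as the interface text tells. Its arguments: {"type":"object","properties":{"increments":{"type":"array","items":{"type":"array","items":{"type":"number"}}},"force":{"type":"number"}},"required":["increments"]}

```bash
ls; mkdir -p pics; cat > h.py <<'E'
from station import bot
import numpy as np, cv2
def world(c,u,v,z=None,):
    K=c["mtx"];r=np.array([(u-K[0,2])/K[0,0],(v-K[1,2])/K[1,1],1.])
    R=np.array(c["rotation"]);o=np.array(c["origin"])
    d=R@r
    if z is None:
        return o+d*c["range_z"][int(v),int(u)]
    return o+d*(z-o[2])/d[2]
E
python3 - <<'E'
from h import *
print(bot.read_state())
Z=dict(outer_ring=.009,inner_ring=.009,pin_a=.01,ref_block=.008,ring_tray=0,pin_rack=0,block_case=0,indenter=0)
for n in("top","scene"):
    c=bot.capture(n);cv2.imwrite(f"pics/{n}1.png",c["image"]);print(n,c["mtx"],c["origin"],c["rotation"])
    for k,z in Z.items():
        for d in bot.place_of(k,c)[:3]:
            u,v=d["location"][0]*640,d["location"][1]*480
            print(k,round(d["p"],2),round(u),round(v),world(c,u,v,z).round(3))
E
```

```text
pics
{'t': 0.0, 'joint_positions': array([ 1.19879747e+00,  3.26942267e-01, -1.93609209e-01,  1.05201229e+00,
        5.38496902e-05,  1.43661146e+00]), 'qd': array([-7.11026958e-04, -2.84252343e-04,  5.60669537e-05, -5.13349856e-04,
        8.16663559e-04, -1.06317438e-03]), 'joint_torque': array([-1.58571474e-03, -4.43393862e+01,  2.62441278e+01,  1.54441316e-02,
       -1.08539487e-04,  3.01269900e-06]), 'position': array([0.12931353, 0.53396633, 0.23049312]), 'orientation': array([-3.14130284e+00,  1.74434271e-03,  1.33298253e+00]), 'contact_force': array([ 0.77998457, -0.64403488, -0.14351617]), 'moment': array([-0.01337714, -0.01440919,  0.00688993]), 'finger_gap': 0.08531103629188065}
top [[624.57409758   0.         321.68494606]
 [  0.         624.57409758 231.8483195 ]
 [  0.           0.           1.        ]] [0.22364427 0.00830128 1.18204061] [-2.90795456e+00  1.06997698e-03 -1.53564120e+00]Traceback (most recent call last):
  File "<stdin>", line 9, in <module>
  File "h.py", line 9, in world
    return o+d*(z-o[2])/d[2]
                        ~^^^
IndexError: invalid index to scalar variable.
```

```bash
sed -i 's/R=np.array(c\["rotation"\])/R=Rotation.from_euler("xyz",c["rotation"]).as_matrix()/; 2a from scipy.spatial.transform import Rotation' h.py
python3 - <<'E'
from h import *
Z=dict(outer_ring=.009,inner_ring=.009,pin_a=.01,ref_block=.008,ring_tray=0,pin_rack=0,block_case=0,indenter=0)
for n in("top","scene"):
    c=bot.capture(n);cv2.imwrite(f"pics/{n}1.png",c["image"]);print(n,c["origin"],c["rotation"])
    for k,z in Z.items():
        for d in bot.place_of(k,c)[:3]:
            u,v=d["location"][0]*640,d["location"][1]*480
            print(k,round(d["p"],2),round(u),round(v),world(c,u,v,z).round(3))
E
```

```text
top [0.22364427 0.00830128 1.18204061] [-2.90795456e+00  1.06997698e-03 -1.53564120e+00]
inner_ring 0.76 227 271 [0.419 0.196 0.009]
pin_a 0.86 492 315 [ 0.354 -0.305  0.01 ]
pin_a 0.66 434 269 [ 0.437 -0.197  0.01 ]
pin_a 0.27 397 168 [ 0.636 -0.126  0.01 ]
ref_block 0.56 367 261 [ 0.449 -0.069  0.008]
ref_block 0.38 395 169 [ 0.636 -0.121  0.008]
ring_tray 0.56 540 240 [ 0.504 -0.404  0.   ]
block_case 0.74 260 164 [0.639 0.147 0.   ]
scene [1.16710473 0.05370275 0.70824136] [-2.3487733   0.01073955  1.64342735]
outer_ring 0.62 352 239 [0.445 0.068 0.009]
outer_ring 0.36 129 255 [ 0.521 -0.395  0.009]
inner_ring 0.7 411 230 [0.41  0.197 0.009]
pin_a 0.68 190 207 [ 0.36  -0.309  0.01 ]
pin_a 0.58 292 239 [ 0.455 -0.061  0.01 ]
pin_a 0.53 236 228 [ 0.427 -0.187  0.01 ]
ref_block 0.86 292 239 [ 0.451 -0.062  0.008]
ring_tray 0.69 132 254 [ 0.509 -0.398  0.   ]
pin_rack 0.65 352 235 [0.423 0.069 0.   ]
pin_rack 0.56 247 307 [ 0.633 -0.127  0.   ]
block_case 0.77 389 314 [0.633 0.141 0.   ]
indenter 0.66 450 215 [0.341 0.29  0.   ]
```

View pics/top1.png

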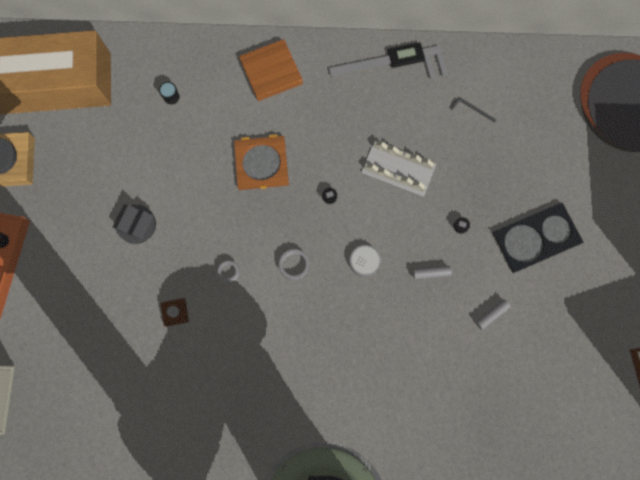

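View pics/scene1.png

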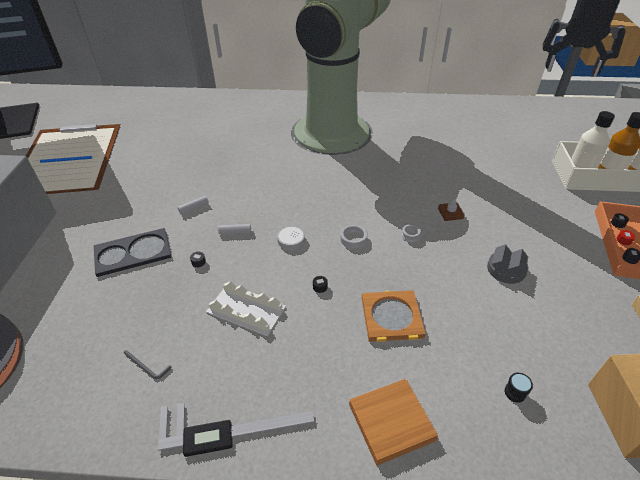

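The top view shows the outer ring at (293,263), inner ring at (228,270), block at (365,260) and pins at (433,272) and (494,314). The rack is at (400,167), the case at (261,162), the tray at (537,238) with its large pocket on the left, and the indenter at (173,312). The scene view agrees. Next I'll measure from the range data.

```bash
cat >> h.py <<'E'
def cloud(c):
    K=c["mtx"];v,u=np.mgrid[:480,:640];d=c["range_z"]
    P=np.stack([(u-K[0,2])/K[0,0]*d,(v-K[1,2])/K[1,1]*d,d],-1)
    R=Rotation.from_euler("xyz",c["rotation"]).as_matrix()
    W=P@R.T+np.array(c["origin"]);W[d<=0]=np.nan
    return W
def roi(W,xy,r,z0,z1):
    Q=W.reshape(-1,3);Q=Q[np.isfinite(Q[:,0])]
    return Q[(np.hypot(*(Q[:,:2]-xy).T)<r)&(Q[:,2]>z0)&(Q[:,2]<z1)]
E
python3 - <<'E'
from h import *
O=dict(outer=((.445,.068),.045,.006,.03),inner=((.415,.197),.035,.006,.03),block=((.45,-.065),.045,.006,.03),pin1=((.43,-.195),.05,.006,.03),pin2=((.355,-.31),.05,.006,.03),
 tray=((.505,-.40),.1,.006,.02),rack=((.635,-.125),.085,.003,.05),comb=((.635,-.125),.085,.022,.05),case=((.638,.145),.085,.008,.03),ind=((.34,.29),.045,.006,.06))
for n in("top","scene"):
    c=bot.capture(n);W=cloud(c)
    b=W[(W[...,0]>.3)&(W[...,0]<.7)&(abs(W[...,1])<.4)];print(n,"bench z",np.percentile(b[:,2],[20,50,65]))
    for k,(xy,r,a,z) in O.items():
        q=roi(W,np.array(xy),r,a,z);p=(q[:,:2]*1000).astype(np.float32)
        if len(p)<5: print(k,len(p));continue
        (x,y),s,g=cv2.minAreaRect(p)
        print(k,len(p),"mean",p.mean(0).round(),"rect",round(x),round(y),np.round(s),round(g,1),"circ",np.round(cv2.minEnclosingCircle(p)[0]),"ztop",np.percentile(q[:,2],[50,95]).round(4))
        if k in("tray","case"):
            pass
E
```

```text
top bench z [-0.00178432  0.00035226  0.00145381]
outer 348 mean [436.  70.] rect 440 72 [62. 62.] 75.8 circ [443.  70.] ztop [0.0173 0.021 ]
inner 211 mean [420. 195.] rect 419 201 [40. 52.] 7.8 circ [415. 202.] ztop [0.0169 0.0213]
block 779 mean [449. -64.] rect 446 -70 [71. 64.] 84.5 circ [450. -66.] ztop [0.016  0.0197]
pin1 404 mean [ 431. -190.] rect 425 -193 [64. 77.] 2.0 circ [ 435. -192.] ztop [0.0178 0.0225]
pin2 423 mean [ 356. -303.] rect 364 -305 [49. 95.] 32.2 circ [ 360. -308.] ztop [0.018  0.0226]
tray 2268 mean [ 509. -400.] rect 505 -398 [181. 172.] 31.6 circ [ 507. -401.] ztop [0.0095 0.0138]
rack 2231 mean [ 637. -128.] rect 635 -124 [165. 167.] 59.8 circ [ 635. -125.] ztop [0.0061 0.0269]
comb 323 mean [ 641. -127.] rect 641 -127 [119.  61.] 69.4 circ [ 640. -127.] ztop [0.0253 0.0313]
case 1829 mean [641. 145.] rect 646 146 [120. 100.] 7.6 circ [644. 144.] ztop [0.0129 0.0173]
ind 628 mean [339. 289.] rect 341 283 [46. 65.] 13.5 circ [341. 285.] ztop [0.0139 0.0362]
scene bench z [9.98186603e-05 1.32283505e-03 1.99803574e-03]
outer 335 mean [440.  72.] rect 438
[... 218 characters left out ...]
.] ztop [0.017  0.0192]
pin1 289 mean [ 435. -190.] rect 433 -190 [19. 70.] 5.5 circ [ 433. -190.] ztop [0.0182 0.0219]
pin2 256 mean [ 360. -302.] rect 357 -303 [19. 70.] 41.1 circ [ 357. -303.] ztop [0.0172 0.0219]
tray 1564 mean [ 510. -399.] rect 507 -396 [ 94. 151.] 25.9 circ [ 507. -396.] ztop [0.0103 0.0128]
rack 2398 mean [ 643. -124.] rect 631 -127 [159. 166.] 14.1 circ [ 635. -125.] ztop [0.0063 0.0275]
comb 344 mean [ 643. -124.] rect 641 -127 [116.  60.] 69.9 circ [ 640. -127.] ztop [0.0259 0.0304]
case 2195 mean [643. 146.] rect 641 146 [109. 101.] 7.7 circ [640. 145.] ztop [0.014  0.0165]
ind 353 mean [346. 290.] rect 340 291 [47. 47.] 14.2 circ [339. 292.] ztop [0.0152 0.0384]
```

```bash
cat > ov.py <<'E'
from h import *
import sys
def ortho(c,z=.01,x0=.3,x1=.72,y0=-.5,y1=.34,s=950):
    # row0 = x1, col0 = y1
    w,h=int((y1-y0)*s),int((x1-x0)*s)
    W=np.array([[x1,y1,z],[x1,y0,z],[x0,y0,z],[x0,y1,z]])
    R=Rotation.from_euler("xyz",c["rotation"]).as_matrix();q=(W-np.array(c["origin"]))@R@c["mtx"].T
    q=(q[:,:2]/q[:,2:]).astype(np.float32)
    H=cv2.getPerspectiveTransform(q,np.float32([[0,0],[w,0],[w,h],[0,h]]))
    im=cv2.warpPerspective(c["image"],H,(w,h),flags=cv2.INTER_CUBIC)
    return im,lambda x,y:(int((y1-y)*s),int((x1-x)*s)),s
E
python3 - <<'E'
from ov import *
c=bot.capture("top");im,f,s=ortho(c)
for x,y,r in[(.438,.072,.029),(.420,.195,.02),(.449,-.064,.03),(.4935,-.369,.037),(.5245,-.433,.028),(.640,.145,.038),(.6534,-.0932,.01),(.6286,-.1608,.01),(.433,-.19,.01),(.357,-.303,.01)]:
    cv2.circle(im,f(x,y),int(r*s),(0,0,255),1)
for x,y,g in[(.6534,-.0932,-20.1),(.6286,-.1608,-20.1),(.433,-.19,95.5),(.357,-.303,131.1)]:
    d=.035*np.array([np.cos(np.radians(g)),np.sin(np.radians(g))]);cv2.line(im,f(x-d[0],y-d[1]),f(x+d[0],y+d[1]),(0,255,0),1)
cv2.imwrite("pics/ov1.png",im);print(im.shape)
E
```

```text
(399, 798, 3)
```

View pics/ov1.png

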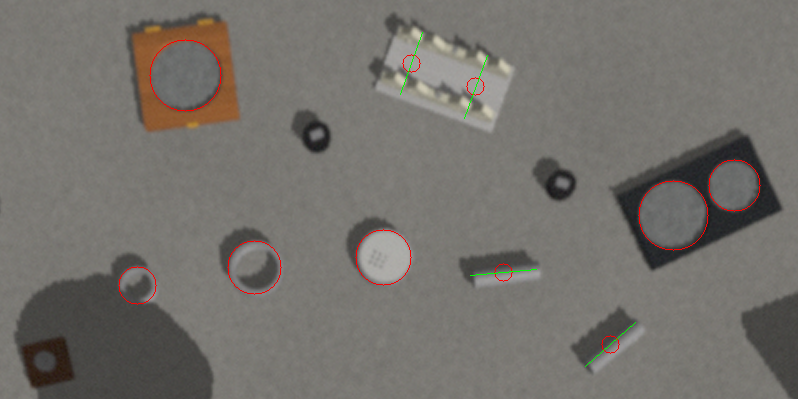

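Circles all match: case recess (185,75), pockets (672,214) and (734,185), rings and block. The pin lines sit about 5 px above the lit strips because the pins' far sides are shaded. I'll check the notch positions by a height profile.

```bash
python3 - <<'E'
from h import *
def prof(Q,c,yaw,name,sel,ax,bins):
    d=Q[:,:2]-c;C,S=np.cos(yaw),np.sin(yaw)
    L=np.stack([d@[C,S],d@[-S,C]],1);m=sel(L)
    t=L[m,ax];z=Q[m,2]
    print(name,[(int(b*1000),int(1000*np.median(z[(t>=b)&(t<b+.006)])) if ((t>=b)&(t<b+.006)).sum()>2 else None) for b in bins])
for n in("top","scene"):
    W=cloud(bot.capture(n)).reshape(-1,3);W=W[np.isfinite(W[:,0])]
    c=np.array([.641,-.127]);y=np.radians(-20.1)
    prof(W,c,y,n+" rack y",lambda L:(abs(abs(L[:,0])-.025)<.005),1,np.arange(-.075,.075,.006))
    prof(W,c,y,n+" rack x",lambda L:(abs(L[:,1])<.018),0,np.arange(-.05,.05,.006))
    for k,p,g in(("pin1",(.433,-.19),5.5),("pin2",(.357,-.303),41.1)):
        prof(W,np.array(p),np.radians(g),n+k,lambda L:(abs(L[:,1])<.03)&(abs(L[:,0])<.03),0,np.arange(-.024,.024,.006))
E
```

```text
top rack y [(-75, 0), (-68, 3), (-62, 16), (-56, 20), (-50, 24), (-44, 19), (-38, 16), (-32, 21), (-26, 25), (-20, 21), (-14, 16), (-8, 16), (-2, 16), (3, 15), (9, 15), (15, 20), (21, 24), (27, 20), (33, 16), (39, 20), (45, 23), (51, 17), (57, 14), (63, 2), (69, 0)]
top rack x [(-50, 0), (-44, 0), (-38, 2), (-32, 10), (-26, 19), (-20, 4), (-14, 4), (-8, 4), (-2, 3), (3, 4), (9, 3), (15, 6), (21, 17), (27, 18), (33, 2), (39, 0), (45, 0)]
toppin1 [(-24, 0), (-18, 0), (-12, 15), (-6, 19), (0, 18), (5, 13), (11, 0), (17, 0)]
toppin2 [(-24, 0), (-18, 0), (-12, 16), (-6, 19), (0, 18), (5, 2), (11, 0), (17, 0)]
scene rack y [(-75, 1), (-68, 5), (-62, 12), (-56, 16), (-50, 22), (-44, 20), (-38, 17), (-32, 16), (-26, 23), (-20, 21), (-14, 16), (-8, 16), (-2, 16), (3, 16), (9, 15), (15, 17), (21, 22), (27, 20), (33, 15), (39, 16), (45, 22), (51, 20), (57, 12), (63, 1), (69, 1)]
scene rack x [(-50, 1), (-44, 1), (-38, None), (-32, 19), (-26, 14), (-20, 4), (-14, 4), (-8, 4), (-2, 4), (3, 4), (9, 6), (15, 19), (21, 17), (27, 5), (33, 1), (39, 0), (45, 0)]
scenepin1 [(-24, None), (-18, None), (-12, 19), (-6, 20), (0, 15), (5, 9), (11, 0), (17, 1)]
scenepin2 [(-24, None), (-18, None), (-12, 19), (-6, 20), (0, 13), (5, 10), (11, 1), (17, 1)]
```

Call:
play_rows(increments=[[1.7, -2.6, 0, 0, 0, -0.147, 0.9], [3.4, -5.1, 0, 0, 0, -0.294, 0.9], [5.1, -7.7, 0, 0, 0, -0.441, 0.9], [6.8, -10.3, 0, 0, 0, -0.588, 0.9], [8.6, -12.8, 0, 0, 0, -0.735, 0.9], [10.3, -15.4, 0, 0, 0, -0.881, 0.9], [10.3, -15.4, 0, 0, 0, -0.881, 0.9], [10.3, -15.4, 0, 0, 0, -0.881, 0.9]], force=60)

```text
t: 2.05
position: [0.3525, 0.2002, 0.2316]
orientation: [3.142, -0.001, 0.452]
contact_force: [1.4, 0.1, -0.1]
finger_gap: 0.0813
```

Call:
play_rows(increments=[[1.4, -2.1, -1, 0, 0, 0, 0.9], [2.85, -4.27, -3, 0, 0, 0, 0.9], [2.85, -4.27, -5.5, 0, 0, 0, 0.9], [2.85, -4.27, -5.5, 0, 0, 0, 0.9], [2.85, -4.27, -5.5, 0, 0, 0, 0.9], [2.85, -4.27, -5.5, 0, 0, 0, 0.9], [2.85, -4.27, -5.5, 0, 0, 0, 0.9]])

```text
t: 2.75
position: [0.4366, 0.0738, 0.0662]
orientation: [-3.14, 0.002, 0.451]
contact_force: [0.0, -0.0, -0.1]
finger_gap: 0.0814
```

Call:
play_rows(increments=[[0.05, -0.06, -1, 0, 0, 0, 0.9], [0.05, -0.06, -2.1, 0, 0, 0, 0.9], [0.05, -0.06, -2.1, 0, 0, 0, 0.9], [0.05, -0.06, -2.1, 0, 0, 0, 0.9]])

```text
t: 3.15
position: [0.4388, 0.0727, 0.0047]
orientation: [3.142, -0.0, 0.453]
contact_force: [-0.2, -0.2, 1.2]
finger_gap: 0.081
```

Call:
play_rows(increments=[[0, 0, 0, 0, 0, 0, -0.2], [0, 0, 0, 0, 0, 0, -0.2], [0, 0, 0, 0, 0, 0, -0.2], [0, 0, 0, 0, 0, 0, -0.2], [0, 0, 0, 0, 0, 0, -0.2], [0, 0, 0, 0, 0, 0, -0.2]])

```text
t: 3.75
position: [0.4398, 0.0722, 0.0057]
orientation: [3.14, -0.003, 0.453]
contact_force: [-4.0, 1.7, 15.4]
finger_gap: 0.0553
```

```bash
python3 - <<'E'
from ov import *
print(bot.read_state()["finger_gap"])
c=bot.capture("scene");K=c["mtx"]
cv2.imwrite("pics/g1.png",cv2.resize(c["image"][150:300,270:430],None,fx=4,fy=4,interpolation=3))
E
```

```text
0.055267775908274246
```

View pics/g1.png

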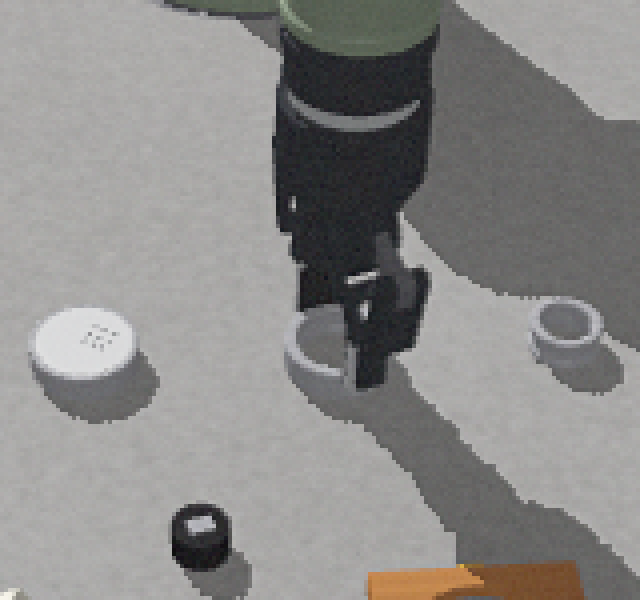

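The ring is gripped at about (325,345) in the crop with the finger on its near side. Next I lift it and measure how far the fingertips reach down.

Call:
play_rows(increments=[[0, 0, 1, 0, 0, 0, -0.2], [0, 0, 2.5, 0, 0, 0, -0.2], [0, 0, 4, 0, 0, 0, -0.2], [0, 0, 4, 0, 0, 0, -0.2], [0, 0, 4, 0, 0, 0, -0.2]])

```text
t: 4.3
position: [0.4399, 0.0721, 0.125]
orientation: [3.14, -0.004, 0.452]
contact_force: [0.2, -0.1, -2.9]
finger_gap: 0.0544
```

```bash
python3 - <<'E'
from ov import *
s=bot.read_state();p=s["position"];print(p,s["finger_gap"],s["contact_force"])
c=bot.capture("scene");W=cloud(c).reshape(-1,3);W=W[np.isfinite(W[:,0])]
d=W[:,:2]-p[:2];a=s["orientation"][2];t=d@[np.cos(a),np.sin(a)];n=d@[-np.sin(a),np.cos(a)]
m=(W[:,2]>.06)&(W[:,2]<.2)
for b in np.arange(-.02,.06,.005):
    k=m&(t>=b)&(t<b+.005)&(abs(n)<.03)
    k2=k&(abs(n)<.009)
    if k.sum()>3: print(round(b*1000),k.sum(),"min z rel TCP mm",((np.sort(W[k,2])[[0,2]]-p[2])*1000).round(1), "centre",((np.sort(W[k2,2])[:3]-p[2])*1000).round(1))
E
```

```text
[0.43990823 0.07205723 0.12504013] 0.054390754968399575 [ 0.1796403  -0.11188197 -2.94986462]
-20 26 min z rel TCP mm [-3.2 -1.2] centre [11.4 72.1]
-15 9 min z rel TCP mm [-4.5 11. ] centre [73.8]
-10 7 min z rel TCP mm [ 1.1 12.5] centre [74.5]
-5 12 min z rel TCP mm [-3.   2.2] centre [74.8]
0 13 min z rel TCP mm [-3.2  1.7] centre []
5 22 min z rel TCP mm [-3.5 -1.2] centre []
10 19 min z rel TCP mm [-1.4  2.5] centre []
15 30 min z rel TCP mm [-4.4 -2.1] centre []
20 52 min z rel TCP mm [-3.7 -3.2] centre [12.2 72.3 72.7]
25 62 min z rel TCP mm [-4.4 -3.5] centre [-4.4 -4.2 -3.5]
30 90 min z rel TCP mm [5.  5.4] centre [5.  5.4 5.5]
35 69 min z rel TCP mm [7.4 9.7] centre [ 7.4  9.7 11.1]
40 50 min z rel TCP mm [13.6 15.6] centre [13.6 15.2 15.6]
45 7 min z rel TCP mm [57.9 59.7] centre [59.7 60.5 60.6]
50 26 min z rel TCP mm [51.8 53.8] centre [60.  60.2 60.8]
55 65 min z rel TCP mm [51.  53.2] centre [51.  53.2 53.2]
```

Call:
play_rows(increments=[[0.2, -1.65, 0, 0, 0, 0, -0.2], [0.4, -3.3, 0, 0, 0, 0, -0.2], [0.6, -4.95, 0, 0, 0, 0, -0.2], [0.8, -6.6, 0, 0, 0, 0, -0.2], [1.0, -8.25, 0, 0, 0, 0, -0.2], [1.2, -9.9, 0, 0, 0, 0, -0.2], [1.4, -11.5, 0, 0, 0, 0, -0.2], [1.6, -13.1, 0, 0, 0, 0, -0.2]])

```text
t: 5.15
position: [0.4853, -0.3221, 0.121]
orientation: [-3.138, 0.001, 0.451]
contact_force: [0.8, 0.7, -1.5]
finger_gap: 0.0546
```

Call:
play_rows(increments=[[0.19, -1.6, -0.5, 0, 0, 0, -0.2], [0.19, -1.6, -1.8, 0, 0, 0, -0.2], [0.19, -1.6, -2.8, 0, 0, 0, -0.2], [0.19, -1.6, -2.8, 0, 0, 0, -0.2], [0.19, -1.6, -2.8, 0, 0, 0, -0.2]])

```text
t: 5.65
position: [0.4911, -0.3677, 0.0377]
orientation: [-3.138, 0.001, 0.452]
contact_force: [-0.6, -0.5, -0.5]
finger_gap: 0.0544
```

Call:
play_rows(increments=[[0.06, -0.04, -0.5, 0, 0, 0, -0.2], [0.06, -0.04, -0.75, 0, 0, 0, -0.2], [0.06, -0.04, -0.85, 0, 0, 0, -0.2], [0.06, -0.04, -0.92, 0, 0, 0, -0.2], [0.06, -0.04, -0.92, 0, 0, 0, -0.2]])

```text
t: 6.15
position: [0.4942, -0.3701, 0.0118]
orientation: [3.142, -0.0, 0.452]
contact_force: [0.4, 0.8, -1.4]
finger_gap: 0.0543
```

Not yet touching; down 2 mm more, then open and rise.

Call:
play_rows(increments=[[0, 0, -0.08, 0, 0, 0, -0.2], [0, 0, -0.08, 0, 0, 0, -0.2], [0, 0, -0.08, 0, 0, 0, 0.7], [0, 0, -0.08, 0, 0, 0, 0.7], [0, 0, -0.08, 0, 0, 0, 0.7], [0, 0, -0.08, 0, 0, 0, 0.7]])

```text
t: 6.75
position: [0.4942, -0.3703, 0.0093]
orientation: [3.141, -0.0, 0.452]
contact_force: [-0.4, 0.2, 0.1]
finger_gap: 0.073
```

Call:
play_rows(increments=[[0, 0, 0.7, 0, 0, 0, 0.7], [0, 0, 1.8, 0, 0, 0, 0.7], [-0.3, 1.6, 3, 0, 0, 0, 0.7], [-0.6, 3.2, 3, 0, 0, 0, 0.7], [-0.9, 4.8, 3, 0, 0, 0, 0.6], [-1.2, 6.4, 3, 0, 0, 0, 0.5], [-1.5, 8, 3, 0, 0, 0, 0.5], [-1.8, 9.6, 3, 0, 0, 0, 0.5]])

```text
t: 7.55
position: [0.4402, -0.0836, 0.0995]
orientation: [3.141, -0.001, 0.451]
contact_force: [1.0, 0.7, 0.4]
finger_gap: 0.0638
```

```bash
python3 - <<'E'
from ov import *
s=bot.read_state();print(s["t"],s["position"],s["finger_gap"])
for n in("top","scene"):
    W=cloud(bot.capture(n));q=roi(W,np.array([.4935,-.369]),.045,.0155,.05);p=(q[:,:2]*1000).astype(np.float32)
    print(n,len(q),cv2.minAreaRect(p),np.percentile(q[:,2],[50,95]))
    q=roi(W,np.array([.42,.195]),.035,.006,.03);print(cv2.minAreaRect((q[:,:2]*1000).astype(np.float32)))
E
```

```text
7.55 [ 0.44022417 -0.0835874   0.09954432] 0.06378639988538672
top 347 ((498.6829833984375, -373.7509765625), (57.40730667114258, 74.52386474609375), 36.17074203491211) [0.02178622 0.02541718]
((420.7519836425781, 198.2098846435547), (47.181514739990234, 39.28950881958008), 71.90058135986328)
scene 261 ((496.0223388671875, -369.0889587402344), (58.10255813598633, 56.59466552734375), 76.6328125) [0.02229238 0.02452944]
((419.85009765625, 194.91653442382812), (37.95226287841797, 39.63732147216797), 40.01266860961914)
```

Call:
play_rows(increments=[[-0.12, 1.6, 0, 0, 0, 0, 0.5], [-0.24, 3.2, 0, 0, 0, 0, 0.5], [-0.36, 4.8, 0, 0, 0, 0, 0.5], [-0.48, 6.4, 0, 0, 0, 0, 0.5], [-0.6, 8, 0, 0, 0, 0, 0.5], [-0.67, 9.25, -0.6, 0, 0, 0, 0.5], [-0.67, 9.25, -1.8, 0, 0, 0, 0.5], [-0.67, 9.25, -1.8, 0, 0, 0, 0.5]])

```text
t: 8.45
position: [0.4178, 0.1922, 0.0424]
orientation: [-3.141, 0.006, 0.454]
contact_force: [-0.3, -0.3, -0.2]
finger_gap: 0.0639
```

Call:
play_rows(increments=[[0, 0, -0.6, 0, 0, 0, 0.5], [0, 0, -1.2, 0, 0, 0, 0.5], [0, 0, -1.2, 0, 0, 0, 0.5], [0, 0, -1.2, 0, 0, 0, 0.5]])

```text
t: 8.85
position: [0.4211, 0.1915, 0.0101]
orientation: [3.142, 0.0, 0.45]
contact_force: [-0.4, -0.0, 0.4]
finger_gap: 0.0639
```

Call:
play_rows(increments=[[-0.04, 0.1, -0.12, 0, 0, 0, 0.5], [-0.04, 0.1, -0.12, 0, 0, 0, -0.6], [-0.04, 0.1, -0.12, 0, 0, 0, -0.6], [-0.04, 0.1, -0.12, 0, 0, 0, -0.6], [-0.04, 0.1, -0.12, 0, 0, 0, -0.6], [-0.04, 0.1, -0.12, 0, 0, 0, -0.6], [-0.04, 0.1, -0.12, 0, 0, 0, -0.6]])

```text
t: 9.55
position: [0.4198, 0.1953, 0.0066]
orientation: [3.141, -0.001, 0.452]
contact_force: [-2.0, -1.3, 7.5]
finger_gap: 0.0371
```

Call:
play_rows(increments=[[0, 0, 1, 0, 0, 0, -0.6], [0, 0, 2.5, 0, 0, 0, -0.6], [0, 0, 3.7, 0, 0, 0, -0.6], [0, 0, 3.7, 0, 0, 0, -0.6], [0, 0, 3.7, 0, 0, 0, -0.6]])

```text
t: 10.05
position: [0.4201, 0.1955, 0.1175]
orientation: [3.141, -0.002, 0.452]
contact_force: [-0.7, -0.6, -2.1]
finger_gap: 0.0372
```

```bash
cat > held.py <<'E'
from ov import *
s=bot.read_state();p=s["position"];print(s["t"],p,s["orientation"],s["finger_gap"],s["contact_force"])
c=bot.capture("scene");W=cloud(c).reshape(-1,3);W=W[np.isfinite(W[:,0])]
d=W[:,:2]-p[:2];a=s["orientation"][2];t=d@[np.cos(a),np.sin(a)];n=d@[-np.sin(a),np.cos(a)]
m=(W[:,2]>p[2]-.04)&(W[:,2]<p[2]+.04)&(np.hypot(t,n)<.07)
k=m&(W[:,2]<p[2]+.008)
print("low pts t",(t[k]*1000).min().round(),(t[k]*1000).max().round(),"n",np.percentile(n[k]*1000,[1,50,99]).round())
for nm,sel in(("centre",abs(n)<.01),("sides",abs(n)>.013)):
  for b in np.arange(-.04,.05,.008):
    k=m&sel&(t>=b)&(t<b+.008)
    if k.sum()>3: print(nm,round(b*1000),k.sum(),((np.sort(W[k,2])[[0,2]]-p[2])*1000).round(1))
i=c["image"];K=c["mtx"];R=Rotation.from_euler("xyz",c["rotation"]).as_matrix();q=K@(R.T@(p-c["origin"]));u,v=(q[:2]/q[2]).astype(int)
u0=max(0,min(u-80,480));v0=max(0,min(v-90,330))
import sys
cv2.imwrite(sys.argv[1],cv2.resize(i[v0:v0+150,u0:u0+160],None,fx=3.5,fy=3.5,interpolation=2))
E
python3 held.py pics/g2.png
```

```text
10.05 [0.42007131 0.19548027 0.1175308 ] [ 3.14111518e+00 -2.42838554e-03  4.52171661e-01] 0.03719531957317763 [-0.69978728 -0.62019281 -2.11754733]
low pts t -24.0 28.0 n [-19.  -9.  10.]
centre -32 12 [ 7.2 21.8]
centre -24 115 [ 9.2 10.9]
centre -16 54 [-4.7 -3.6]
centre 8 8 [-6.4  1. ]
centre 16 27 [-4.3 -4. ]
centre 24 91 [3.  3.3]
centre 32 21 [12.2 15.5]
sides -16 7 [-2.8 10. ]
sides -8 17 [-3.7 -2.6]
sides 0 30 [-4.5 -2.9]
sides 8 18 [-5.  -2.8]
```

Call:
play_rows(increments=[[0.27, -1.6, 0, 0, 0, 0, -0.6], [0.54, -3.2, 0, 0, 0, 0, -0.6], [0.8, -4.8, 0, 0, 0, 0, -0.6], [1.07, -6.4, 0, 0, 0, 0, -0.6], [1.34, -8.0, 0, 0, 0, 0, -0.6], [1.6, -9.6, 0, 0, 0, 0, -0.6], [1.87, -11.2, 0, 0, 0, 0, -0.6], [2.1, -12.8, 0, 0, 0, 0, -0.6]])

```text
t: 10.9
position: [0.4812, -0.1901, 0.1147]
orientation: [-3.139, 0.002, 0.452]
contact_force: [1.4, 0.5, -1.5]
finger_gap: 0.0368
```

Call:
play_rows(increments=[[0.3, -1.6, 0, 0, 0, 0, -0.6], [0.58, -3.2, 0, 0, 0, 0, -0.6], [0.86, -4.9, 0, 0, 0, 0, -0.6], [1.14, -6.5, 0, 0, 0, 0, -0.6], [1.38, -8.15, -0.5, 0, 0, 0, -0.6], [1.38, -8.15, -1.5, 0, 0, 0, -0.6], [1.38, -8.15, -2.4, 0, 0, 0, -0.6], [1.38, -8.15, -2.4, 0, 0, 0, -0.6]])

```text
t: 11.7
position: [0.5197, -0.4299, 0.0375]
orientation: [-3.13, 0.004, 0.451]
contact_force: [-1.7, 1.0, -1.1]
finger_gap: 0.0368
```

Call:
play_rows(increments=[[0, 0, -0.1, 0, 0, 0, -0.6], [0, 0, -0.6, 0, 0, 0, -0.6], [0, 0, -0.9, 0, 0, 0, -0.6], [0, 0, -1.0, 0, 0, 0, -0.6], [0, 0, -1.0, 0, 0, 0, -0.6]])

```text
t: 12.2
position: [0.5237, -0.4328, 0.0143]
orientation: [-3.141, 0.0, 0.452]
contact_force: [0.3, -0.1, -0.2]
finger_gap: 0.037
```

Call:
play_rows(increments=[[0, 0, -0.1, 0, 0, 0, -0.6], [0, 0, -0.12, 0, 0, 0, -0.6], [0, 0, -0.12, 0, 0, 0, 0.3], [0, 0, -0.12, 0, 0, 0, 0.3], [0, 0, -0.12, 0, 0, 0, 0.3], [0, 0, -0.12, 0, 0, 0, 0.3]])

```text
t: 12.8
position: [0.524, -0.4334, 0.0113]
orientation: [3.141, -0.0, 0.452]
contact_force: [0.5, -1.0, 0.5]
finger_gap: 0.0555
```

Call:
play_rows(increments=[[0, 0, 0.7, 0, 0, 0, 0.2], [0, 0, 1.8, 0, 0, 0, 0.1], [-0.5, 1.4, 2.6, 0, 0, -0.09, 0.1], [-1.1, 2.8, 2.6, 0, 0, -0.18, 0.1], [-1.7, 4.2, 2.6, 0, 0, -0.27, 0.1], [-2.3, 5.6, 2.6, 0, 0, -0.356, 0.1], [-2.9, 7.0, 2.6, 0, 0, -0.356, 0.1], [-3.12, 8.1, 2.6, 0, 0, -0.356, 0.1]])

```text
t: 13.6
position: [0.4279, -0.1877, 0.0891]
orientation: [-3.14, 0.001, 0.096]
contact_force: [0.8, -0.1, -0.2]
finger_gap: 0.0467
```

```bash
python3 - <<'E'
from ov import *
s=bot.read_state();print(s["t"],s["position"],s["orientation"],s["finger_gap"])
for n in("top","scene"):
    W=cloud(bot.capture(n));q=roi(W,np.array([.5245,-.433]),.033,.0155,.05);p=(q[:,:2]*1000).astype(np.float32)
    print(n,len(q),cv2.minAreaRect(p),np.percentile(q[:,2],[50,95]))
E
```

```text
13.6 [ 0.42790479 -0.1876873   0.08907909] [-3.14039443e+00  1.27820224e-03  9.58373810e-02] 0.04674311723390537
top 170 ((524.9085083007812, -432.4425964355469), (39.495460510253906, 38.73661422729492), 16.305665969848633) [0.02165267 0.02582664]
scene 166 ((524.2161865234375, -431.630859375), (39.444679260253906, 40.2555046081543), 73.39051055908203) [0.02166657 0.02467199]
```

Call:
play_rows(increments=[[0, 0, -1.2, 0, 0, 0, 0.1], [0, 0, -2.4, 0, 0, 0, 0.1], [0, 0, -2.75, 0, 0, 0, 0.1], [0, 0, -2.75, 0, 0, 0, 0.1], [0, 0, -2.75, 0, 0, 0, 0.1]])

```text
t: 14.2
position: [0.4309, -0.191, 0.0073]
orientation: [3.141, -0.001, 0.096]
contact_force: [0.1, 0.2, 0.6]
finger_gap: 0.0469
```

Call:
play_rows(increments=[[0, 0, 0, 0, 0, 0, -0.9], [0, 0, 0, 0, 0, 0, -0.9], [0, 0, 0, 0, 0, 0, -0.9], [0, 0, 0, 0, 0, 0, -0.9], [0, 0, 0, 0, 0, 0, -0.9], [0, 0, 0, 0, 0, 0, -0.9]], force=80)

```text
t: 14.8
position: [0.4312, -0.191, 0.0082]
orientation: [3.14, -0.002, 0.096]
contact_force: [-1.8, 0.9, 8.0]
finger_gap: 0.0167
```

Call:
play_rows(increments=[[0, 0, 1, 0, 0, 0, -0.9], [0, 0, 2.5, 0, 0, 0, -0.9], [0, 0, 4, 0, 0, 0.14, -0.9], [0, 0, 4, 0, 0, 0.28, -0.9], [0, 0, 4, 0, 0, 0.42, -0.9], [0, 0, 4, 0, 0, 0.42, -0.9]])

```text
t: 15.4
position: [0.4305, -0.1904, 0.1276]
orientation: [3.14, -0.001, 0.516]
contact_force: [-0.3, 0.4, -2.0]
finger_gap: 0.0163
```

```bash
python3 held.py pics/g3.png
```

```text
15.4 [ 0.43046072 -0.19036068  0.12759166] [ 3.14010068e+00 -7.82715049e-04  5.15821377e-01] 0.016301254498267893 [-0.25131151  0.42975282 -1.97827392]
low pts t -7.0 19.0 n [-35.  -9.  35.]
centre -16 18 [ 8.6 12.8]
centre -8 7 [12.8 16.7]
centre 8 35 [-0.6  0.8]
centre 16 90 [7.1 8. ]
sides -8 29 [-4.3  1.7]
sides 0 95 [-4.7 -4.1]
sides 8 98 [-3.4 -2.6]
```

View pics/g3.png

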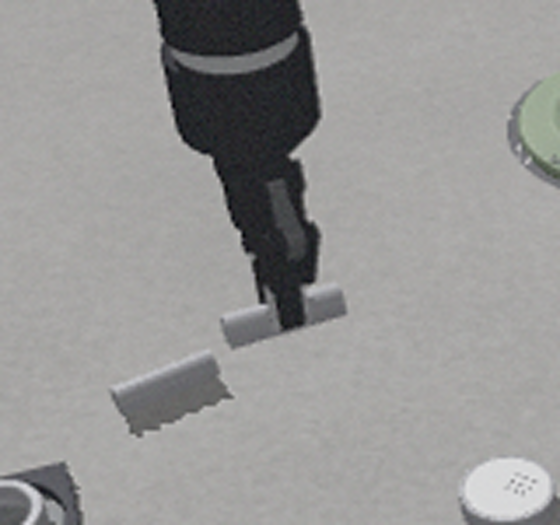

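Pin is held centrally (crop ~(283,315)), level. Now to the rack's -y notch.

Call:
play_rows(increments=[[1.3, 0.2, 0, 0, 0, 0.14, -0.9], [2.6, 0.4, 0, 0, 0, 0.28, -0.9], [3.9, 0.6, 0, 0, 0, 0.42, -0.9], [5.2, 0.8, 0, 0, 0, 0.56, -0.9], [6.55, 1.0, 0, 0, 0, 0.704, -0.9], [6.55, 1.0, -0.6, 0, 0, 0.704, -0.9], [6.55, 1.0, -1.5, 0, 0, 0.704, -0.9], [6.55, 1.0, -1.5, 0, 0, 0.704, -0.9]])

```text
t: 16.25
position: [0.6235, -0.1587, 0.0771]
orientation: [-3.133, -0.0, 1.218]
contact_force: [-0.7, 1.1, -2.4]
finger_gap: 0.0167
```

Call:
play_rows(increments=[[0, 0, 0, 0, 0, 0, -0.9], [0, 0, 0, 0, 0, 0, -0.9]])

```text
t: 16.45
position: [0.6272, -0.1606, 0.0828]
orientation: [3.14, 0.0, 1.219]
contact_force: [0.8, 0.6, -1.2]
finger_gap: 0.0163
```

```bash
python3 - <<'E'
from ov import *
s=bot.read_state();print(s["t"],s["position"],s["orientation"],s["contact_force"])
p=s["position"]
for n in("scene","top"):
    W=cloud(bot.capture(n));q=roi(W,p[:2],.05,p[2]-.015,p[2]+.018);print(n,len(q),cv2.minAreaRect((q[:,:2]*1000).astype(np.float32)),np.percentile(q[:,2],[2,98]))
c=bot.capture("scene");cv2.imwrite("pics/g4.png",cv2.resize(c["image"][200:360,170:330],None,fx=3.5,fy=3.5,interpolation=2))
E
```

```text
16.45 [ 0.62723329 -0.16060164  0.08278248] [3.14023318e+00 1.08753314e-05 1.21888899e+00] [ 0.80879129  0.58825629 -1.2255233 ]
scene 316 ((639.9647216796875, -164.84085083007812), (43.54568862915039, 45.79636001586914), 64.52436065673828) [0.08046255 0.0994041 ]Traceback (most recent call last):
  File "<stdin>", line 5, in <module>
    return _quantile_unchecked(
        a, q, axis, out, overwrite_input, method, keepdims, weights)
    return _ureduce(a,
                    func=_quantile_ureduce_func,
    ...<5 lines>...
                    overwrite_input=overwrite_input,
                    method=method)
    r = func(a, **kwargs)
    result = _quantile(arr,
                       quantiles=q,
    ...<2 lines>...
                       out=out,
                       weights=wgt)
    slices_having_nans = np.isnan(arr[-1, ...])
                                  ~~~^^^^^^^^^
IndexError: index -1 is out of bounds for axis 0 with size 0
```

Call:
play_rows(increments=[[0, 0, -0.6, 0, 0, 0, -0.9], [0, 0, -1.1, 0, 0, 0, -0.9], [0, 0, -1.4, 0, 0, 0, -0.9], [0, 0, -1.6, 0, 0, 0, -0.9], [0, 0, -1.65, 0, 0, 0, -0.9], [0, 0, -1.65, 0, 0, 0, -0.9]])

```text
t: 17.15
position: [0.6266, -0.1606, 0.0322]
orientation: [-3.141, 0.001, 1.22]
contact_force: [-0.9, -0.1, -1.0]
finger_gap: 0.0167
```

Call:
play_rows(increments=[[0, 0, -0.05, 0, 0, 0, -0.9], [0, 0, -0.08, 0, 0, 0, -0.9], [0, 0, -0.08, 0, 0, 0, -0.9]])

```text
t: 17.45
position: [0.6271, -0.1613, 0.0311]
orientation: [3.14, 0.002, 1.219]
contact_force: [-4.2, -2.5, 5.0]
finger_gap: 0.0161
```

```bash
python3 - <<'E'
from ov import *
s=bot.read_state();print(s["t"],s["position"],s["orientation"],s["contact_force"])
c=bot.capture("scene");cv2.imwrite("pics/g4.png",cv2.resize(c["image"][200:360,170:330],None,fx=3.5,fy=3.5,interpolation=2))
E
```

```text
17.45 [ 0.62710267 -0.16130455  0.03109568] [3.13990675e+00 1.77625976e-03 1.21941238e+00] [-4.23490994 -2.54539207  5.02969615]
```

View pics/g4.png

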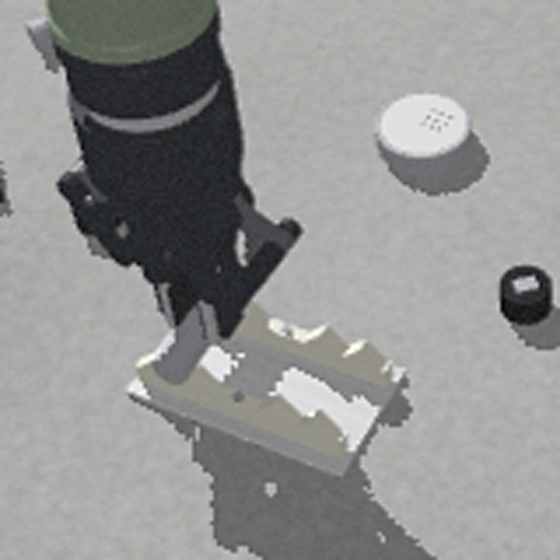

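Pin rests in the left notch pair (crop (185,355)) and contact is felt. Release and rise, then on to pin 2.

Call:
play_rows(increments=[[0, 0, 0, 0, 0, 0, -0.1], [0, 0, 0, 0, 0, 0, -0.1], [0, 0, 0, 0, 0, 0, -0.1], [0, 0, 0, 0, 0, 0, -0.1], [0, 0, 1, 0, 0, 0, -0.1], [0, 0, 2.5, 0, 0, 0, -0.1], [0, 0, 3.3, 0, 0, 0, -0.1]])

```text
t: 18.2
position: [0.6281, -0.1605, 0.1318]
orientation: [3.138, -0.0, 1.22]
contact_force: [0.2, -1.0, 1.1]
finger_gap: 0.0385
```

Call:
play_rows(increments=[[-1.3, -0.7, 0, 0, 0, -0.13, 0.1], [-2.6, -1.4, 0, 0, 0, -0.25, 0.1], [-3.9, -2.1, 0, 0, 0, -0.38, 0.1], [-5.2, -2.8, 0, 0, 0, -0.5, 0.1], [-6.5, -3.5, 0, 0, 0, -0.5, 0.1], [-7.8, -4.2, 0, 0, 0, -0.5, 0.1], [-9.07, -4.8, 0, 0, 0, -0.5, 0.1], [-9.07, -4.8, 0, 0, 0, -0.5, 0.1]])

```text
t: 19.0
position: [0.351, -0.3054, 0.1286]
orientation: [-3.14, 0.001, 0.714]
contact_force: [0.0, 0.5, 0.8]
finger_gap: 0.047
```

```bash
python3 - <<'E'
from ov import *
s=bot.read_state();print(s["t"],s["position"],s["orientation"],s["finger_gap"])
for n in("scene","top"):
    W=cloud(bot.capture(n))
    q=roi(W,np.array([.627,-.161]),.045,.034,.06);print(n,len(q),cv2.minAreaRect((q[:,:2]*1000).astype(np.float32)),np.percentile(q[:,2],[50,98]))
    q=roi(W,np.array([.357,-.303]),.045,.006,.03)
    if len(q)>9:print(n,len(q),cv2.minAreaRect((q[:,:2]*1000).astype(np.float32)))
E
```

```text
19.0 [ 0.35096765 -0.30541627  0.12863921] [-3.14027116e+00  1.10588874e-03  7.13954529e-01] 0.04699034106588658
scene 338 ((627.8504028320312, -160.50958251953125), (19.55832290649414, 73.52837371826172), 68.86672973632812) [0.04109885 0.04419009]
scene 257 ((356.6145935058594, -302.2662658691406), (19.138212203979492, 70.6597671508789), 37.62657928466797)
top 351 ((629.1484985351562, -160.0518035888672), (22.733810424804688, 71.41939544677734), 69.51329040527344) [0.04022676 0.04589773]
top 418 ((370.065673828125, -294.05328369140625), (54.16558074951172, 72.11788940429688), 39.382904052734375)
```

Call:
play_rows(increments=[[0, 0, -1.5, 0, 0, 0, 0.1], [0, 0, -3, 0, 0, 0, 0.1], [0, 0, -3.9, 0, 0, 0, 0.1], [0, 0, -4.05, 0, 0, 0, 0.1], [0, 0, -4.05, 0, 0, 0, 0.1], [0, 0, -4.05, 0, 0, 0, 0.1]])

```text
t: 19.7
position: [0.3561, -0.3049, 0.0083]
orientation: [3.139, -0.0, 0.721]
contact_force: [0.6, 0.1, -0.1]
finger_gap: 0.0467
```

Call:
play_rows(increments=[[0, 0, 0, 0, 0, 0, 0.1]])

```text
t: 19.8
position: [0.356, -0.3053, 0.0087]
orientation: [3.138, -0.0, 0.721]
contact_force: [-0.2, -0.5, 0.1]
finger_gap: 0.0468
```

Call:
play_rows(increments=[[0, 0, -0.07, 0, 0, 0, 0.1], [0, 0, -0.07, 0, 0, 0, -0.9], [0, 0, -0.07, 0, 0, 0, -0.9], [0, 0, -0.07, 0, 0, 0, -0.9], [0, 0, -0.07, 0, 0, 0, -0.9], [0, 0, -0.07, 0, 0, 0, -0.9], [0, 0, -0.07, 0, 0, 0, -0.9]])

```text
t: 20.5
position: [0.3547, -0.3045, 0.0058]
orientation: [3.141, 0.0, 0.72]
contact_force: [-0.7, 2.1, 7.1]
finger_gap: 0.0167
```

Call:
play_rows(increments=[[0, 0, 1, 0, 0, 0, -0.9], [0, 0, 2.5, 0, 0, 0, -0.9], [0, 0, 4, 0, 0, 0, -0.9], [0, 0, 4, 0, 0, 0, -0.9], [0, 0, 4, 0, 0, 0, -0.9]])

```text
t: 21.0
position: [0.355, -0.3048, 0.1259]
orientation: [3.139, 0.0, 0.72]
contact_force: [0.8, 0.8, -3.0]
finger_gap: 0.0163
```

```bash
python3 held.py pics/g5.png
```

```text
21.0 [ 0.3550169  -0.30478822  0.12587049] [3.13915537e+00 4.14211541e-05 7.19868160e-01] 0.016337453625558326 [ 0.79477669  0.75056314 -3.03037073]
low pts t -10.0 19.0 n [-35. -10.  34.]
centre -16 25 [ 9.6 13.7]
centre -8 11 [13.8 16. ]
centre 8 40 [1.3 3.1]
centre 16 81 [2.4 7.6]
centre 24 6 [14.3 24.9]
sides -8 19 [-2.4  5.3]
sides 0 82 [-2.8 -2.2]
sides 8 95 [-0.6 -0.2]
```

Call:
play_rows(increments=[[1.3, 0.92, 0, 0, 0, 0.13, -0.9], [2.6, 1.85, 0, 0, 0, 0.26, -0.9], [3.9, 2.77, 0, 0, 0, 0.39, -0.9], [5.2, 3.7, 0, 0, 0, 0.5, -0.9], [6.5, 4.6, 0, 0, 0, 0.5, -0.9], [7.8, 5.55, 0, 0, 0, 0.5, -0.9], [9.1, 6.5, 0, 0, 0, 0.5, -0.9], [9.93, 7.06, 0, 0, 0, 0.5, -0.9]])

```text
t: 21.85
position: [0.6533, -0.0894, 0.1219]
orientation: [-3.138, -0.0, 1.222]
contact_force: [-0.4, -0.6, -0.8]
finger_gap: 0.0165
```

Call:
play_rows(increments=[[0, 0, -0.5, 0, 0, 0, -0.9], [0, 0, -1.3, 0, 0, 0, -0.9], [0, 0, -1.6, 0, 0, 0, -0.9], [0, 0, -1.6, 0, 0, 0, -0.9], [0, 0, -1.6, 0, 0, 0, -0.9]])

```text
t: 22.35
position: [0.652, -0.0926, 0.0765]
orientation: [-3.14, 0.0, 1.22]
contact_force: [0.8, -1.0, -2.2]
finger_gap: 0.0167
```

Call:
play_rows(increments=[[0, 0, -0.6, 0, 0, 0, -0.9], [0, 0, -1.1, 0, 0, 0, -0.9], [0, 0, -1.4, 0, 0, 0, -0.9], [0, 0, -1.52, 0, 0, 0, -0.9], [0, 0, -1.58, 0, 0, 0, -0.9], [0, 0, -1.6, 0, 0, 0, -0.9], [0, 0, -1.6, 0, 0, 0, -0.9]])

```text
t: 23.05
position: [0.6522, -0.093, 0.0297]
orientation: [-3.141, 0.001, 1.22]
contact_force: [-3.4, -2.5, 1.8]
finger_gap: 0.0169
```

Call:
play_rows(increments=[[0, 0, -0.04, 0, 0, 0, -0.9], [0, 0, -0.04, 0, 0, 0, -0.1], [0, 0, -0.04, 0, 0, 0, -0.1], [0, 0, -0.04, 0, 0, 0, -0.1], [0, 0, -0.04, 0, 0, 0, -0.1], [0, 0, 1, 0, 0, 0, -0.1], [0, 0, 2.5, 0, 0, 0, 0], [0, 0, 3.3, 0, 0, 0, 0.5]])

```text
t: 23.85
position: [0.6541, -0.0926, 0.1314]
orientation: [3.138, -0.001, 1.22]
contact_force: [1.3, -0.1, 0.8]
finger_gap: 0.0563
```

Call:
play_rows(increments=[[-1.5, 0.2, 0, 0, 0, 0.14, 0.9], [-3, 0.4, 0, 0, 0, 0.28, 0.9], [-4.5, 0.6, 0, 0, 0, 0.42, 0.9], [-6, 0.8, 0, 0, 0, 0.48, 0.9], [-6.77, 0.97, 0, 0, 0, 0.48, 0.9], [-6.77, 0.97, 0, 0, 0, 0.48, 0.9], [-6.77, 0.97, 0, 0, 0, 0.48, 0.9]])

```text
t: 24.55
position: [0.4502, -0.0635, 0.1287]
orientation: [3.14, 0.001, 1.7]
contact_force: [1.2, -0.3, 0.2]
finger_gap: 0.0812
```

```bash
python3 - <<'E'
from ov import *
s=bot.read_state();print(s["t"],s["position"],s["orientation"],s["finger_gap"])
for n in("scene","top"):
    c=bot.capture(n)
    W=cloud(c)
    for p,r,a,b in(((.627,-.161),.045,.034,.06),((.653,-.093),.045,.034,.06),((.449,-.064),.045,.006,.03),((.640,.145),.09,.0175,.04)):
        q=roi(W,np.array(p),r,a,b)
        if len(q)>5: print(n,len(q),cv2.minAreaRect((q[:,:2]*1000).astype(np.float32)),np.percentile(q[:,2],[50,98]))
E
```

```text
24.55 [ 0.45018266 -0.06345318  0.12865834] [3.13965404e+00 6.26720015e-04 1.69997758e+00] 0.08122371930699769
scene 334 ((628.1226196289062, -160.44866943359375), (19.203317642211914, 71.29732513427734), 69.49239349365234) [0.04107954 0.04478813]
scene 359 ((652.9492797851562, -93.09563446044922), (19.77060317993164, 70.95849609375), 70.3007583618164) [0.04101776 0.04442101]
scene 512 ((448.7844543457031, -63.963645935058594), (59.81212615966797, 58.61271667480469), 2.890390157699585) [0.01687598 0.01953208]
scene 18 ((642.412109375, 147.47535705566406), (93.8711929321289, 90.882568359375), 6.541218280792236) [0.01774136 0.0184783 ]
top 69 ((639.7107543945312, 144.22561645507812), (97.76127624511719, 98.39083862304688), 7.55288028717041) [0.01830721 0.02014664]
```

Call:
play_rows(increments=[[-0.03, -0.02, -1.5, 0, 0, 0, 0.9], [-0.03, -0.02, -2.8, 0, 0, 0, 0.9], [-0.03, -0.02, -3.6, 0, 0, 0, 0.9], [-0.03, -0.02, -3.9, 0, 0, 0, 0.9], [-0.03, -0.02, -3.9, 0, 0, 0, 0.9], [-0.03, -0.02, -3.9, 0, 0, 0, 0.9]])

```text
t: 25.25
position: [0.4498, -0.0643, 0.0117]
orientation: [3.14, 0.001, 1.7]
contact_force: [-1.0, 1.0, -0.3]
finger_gap: 0.081
```

Call:
play_rows(increments=[[0, 0, -0.24, 0, 0, 0, 0.9], [0, 0, -0.24, 0, 0, 0, 0.9], [0, 0, -0.24, 0, 0, 0, -0.1], [0, 0, -0.24, 0, 0, 0, -0.1], [0, 0, -0.24, 0, 0, 0, -0.1], [0, 0, -0.24, 0, 0, 0, -0.1], [0, 0, -0.24, 0, 0, 0, -0.1], [0, 0, -0.24, 0, 0, 0, -0.1]], force=80)

```text
t: 26.05
position: [0.4489, -0.0643, 0.0053]
orientation: [3.141, 0.001, 1.7]
contact_force: [-3.6, -0.2, 14.3]
finger_gap: 0.0563
```

Call:
play_rows(increments=[[0, 0, 0.3, 0, 0, 0, -0.1], [0, 0, 0.8, 0, 0, 0, -0.1], [0, 0, 1.4, 0, 0, 0, -0.1], [0, 0, 2, 0, 0, 0, -0.1], [0, 0, 2, 0, 0, 0, -0.1], [0, 0, 2, 0, 0, 0, -0.1]])

```text
t: 26.65
position: [0.4486, -0.064, 0.0639]
orientation: [3.141, 0.0, 1.7]
contact_force: [-0.5, -0.4, -4.0]
finger_gap: 0.0561
```

```bash
python3 held.py pics/g6.png
```

```text
26.65 [ 0.44860512 -0.06396917  0.06391411] [3.14093397e+00 2.93911739e-04 1.69997131e+00] 0.05605705177572533 [-0.50252715 -0.39450087 -3.99984697]
low pts t -28.0 30.0 n [-31. -25.  -3.]
centre -40 36 [12.8 14.3]
centre -32 34 [-1.   5.6]
centre -24 27 [ 9.9 10.5]
centre -16 25 [ 8.7 10.6]
centre -8 22 [ 9.4 10.3]
centre 0 23 [ 9.6 10.8]
centre 8 26 [10.5 10.9]
centre 16 26 [ 9.5 10.1]
centre 24 24 [-2.7  9.8]
centre 32 29 [ 8.7 12.6]
centre 40 11 [11.7 20.5]
sides -24 39 [-4.5 -2.5]
sides -16 57 [-6.  -1.9]
sides -8 55 [-4.4 -2.8]
sides 0 63 [-5.  -2.3]
sides 8 53 [-2.7 -1.5]
sides 16 46 [-4.4 -2.7]
sides 24 14 [-3.3  5.4]
```

View pics/g6.png

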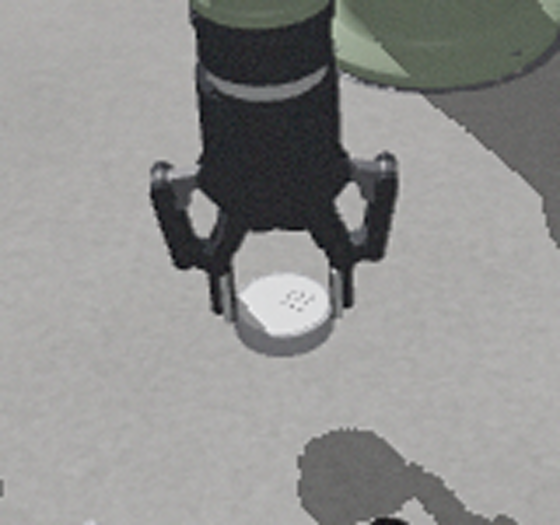

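Block held level by its upper rim (crop (285,310)). Carry to the case.

Call:
play_rows(increments=[[0.5, 0.5, 0.8, 0, 0, 0, -0.1], [1.4, 1.5, 1.2, 0, 0, 0, -0.1], [2.3, 2.5, 1.2, 0, 0, 0, -0.1], [3.2, 3.5, 1.2, 0, 0, 0, -0.1], [4.1, 4.5, 1.2, 0, 0, 0, -0.1], [5.0, 5.5, 1.2, 0, 0, 0, -0.1], [5.9, 6.4, 1.2, 0, 0, 0, -0.1], [6.38, 6.97, 1.2, 0, 0, 0, -0.1]])

```text
t: 27.5
position: [0.6409, 0.1473, 0.0978]
orientation: [-3.14, -0.0, 1.702]
contact_force: [0.5, -1.1, -3.1]
finger_gap: 0.0562
```

Call:
play_rows(increments=[[0, 0, -0.4, 0, 0, 0, -0.1], [0, 0, -1.0, 0, 0, 0, -0.1], [0, 0, -1.6, 0, 0, 0, -0.1], [0, 0, -2.0, 0, 0, 0, -0.1], [0, 0, -2.0, 0, 0, 0, -0.1], [0, 0, -2.0, 0, 0, 0, -0.1], [0, 0, -2.0, 0, 0, 0, -0.1]])

```text
t: 28.2
position: [0.6406, 0.145, 0.0407]
orientation: [3.14, 0.0, 1.7]
contact_force: [-0.3, -0.2, -3.3]
finger_gap: 0.0561
```

```bash
python3 - <<'E'
from ov import *
s=bot.read_state();print(s["t"],s["position"],s["orientation"],s["contact_force"])
c=bot.capture("scene");cv2.imwrite("pics/g7.png",cv2.resize(c["image"][210:360,310:470],None,fx=3.5,fy=3.5,interpolation=2))
E
```

```text
28.2 [0.64058219 0.14503338 0.04071069] [3.14020973e+00 3.92136643e-05 1.69973853e+00] [-0.31659327 -0.16119339 -3.30981491]
```

View pics/g7.png

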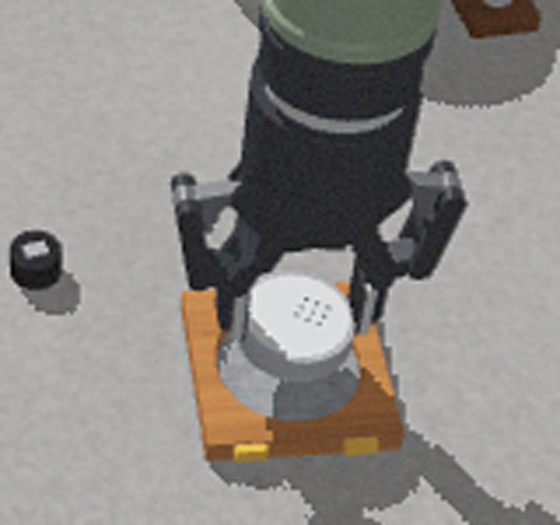

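Block is centred over the recess (crop ~(300,320) above recess (290,365)). Lowering gently.

Call:
play_rows(increments=[[0, 0, -0.3, 0, 0, 0, -0.1], [0, 0, -0.5, 0, 0, 0, -0.1], [0, 0, -0.65, 0, 0, 0, -0.1], [0, 0, -0.77, 0, 0, 0, -0.1], [0, 0, -0.84, 0, 0, 0, -0.1], [0, 0, -0.84, 0, 0, 0, -0.1], [0, 0, -0.84, 0, 0, 0, -0.1]])

```text
t: 28.95
position: [0.64, 0.1452, 0.0147]
orientation: [3.141, 0.0, 1.7]
contact_force: [-0.2, -0.7, -3.0]
finger_gap: 0.0558
```

Call:
play_rows(increments=[[0, 0, -0.03, 0, 0, 0, -0.1], [0, 0, -0.03, 0, 0, 0, -0.1], [0, 0, -0.06, 0, 0, 0, -0.1], [0, 0, -0.06, 0, 0, 0, -0.1]])

```text
t: 29.35
position: [0.6399, 0.1451, 0.0129]
orientation: [-3.142, -0.0, 1.7]
contact_force: [0.3, -0.5, -2.9]
finger_gap: 0.0562
```

Call:
play_rows(increments=[[0, 0, -0.03, 0, 0, 0, -0.1], [0, 0, -0.03, 0, 0, 0, -0.1], [0, 0, -0.05, 0, 0, 0, -0.1], [0, 0, -0.05, 0, 0, 0, -0.1]])

```text
t: 29.75
position: [0.64, 0.1452, 0.0125]
orientation: [3.141, 0.0, 1.7]
contact_force: [-3.5, -1.1, 6.4]
finger_gap: 0.0559
```

Floor contact at the expected height. Release gently: lower the grip force, then open.

Call:
play_rows(increments=[[0, 0, 0, 0, 0, 0, 0.3], [0, 0, 0, 0, 0, 0, 0.45], [0, 0, 0, 0, 0, 0, 0.6], [0, 0, 0, 0, 0, 0, 0.75], [0, 0, 0, 0, 0, 0, 0.8], [0, 0, 0, 0, 0, 0, 0.8]], force=20)

```text
t: 30.35
position: [0.64, 0.1452, 0.0113]
orientation: [3.142, 0.0, 1.7]
contact_force: [-0.1, 0.3, 0.3]
finger_gap: 0.077
```

Call:
play_rows(increments=[[0, 0, 0.5, 0, 0, 0, 0.8], [0, 0, 1.5, 0, 0, 0, 0.8], [0, 0, 3, 0, 0, 0, 0.8], [-1, 0, 5, 0, 0, 0, 0.8], [-2.5, 0, 6, 0, 0, 0, 0.8], [-4, 0, 6, 0, 0, 0, 0.8], [-5, 0, 6, 0, 0, 0, 0.8], [-5, 0, 6, 0, 0, 0, 0.8]])

```text
t: 31.15
position: [0.4839, 0.1452, 0.1926]
orientation: [-3.138, -0.0, 1.701]
contact_force: [0.4, -0.1, 0.8]
finger_gap: 0.0766
```

```bash
python3 - <<'E'
from ov import *
s=bot.read_state();print(s["t"],s["position"],s["contact_force"])
for n in("scene","top"):
    c=bot.capture(n);W=cloud(c);cv2.imwrite(f"pics/end_{n}.png",c["image"])
    for k,p,r,a,b in(("block",(.64,.145),.037,.0185,.04),("pin",(.628,-.161),.045,.034,.06),("pin",(.653,-.093),.045,.034,.06),("outer",(.494,-.37),.04,.0155,.04),("inner",(.5245,-.433),.033,.0155,.04),("ind",(.34,.29),.045,.006,.06)):
        q=roi(W,np.array(p),r,a,b)
        if len(q)>5:
            A=np.c_[q[:,:2]-q[:,:2].mean(0),np.ones(len(q))]
            g=np.linalg.lstsq(A,q[:,2],rcond=None)[0]
            x=cv2.minAreaRect((q[:,:2]*1000).astype(np.float32));print(n,k,len(q),np.round(x[0]),np.round(x[1]),round(x[2]),"z50",np.median(q[:,2]).round(4),"slope",g[:2].round(3))
E
```

```text
31.15 [0.48392725 0.14517894 0.19256584] [ 0.44216616 -0.11632877  0.77247061]
scene block 731 [639. 146.] [60. 59.] 26 z50 0.024 slope [-0.019  0.004]
scene pin 340 [ 628. -160.] [20. 71.] 70 z50 0.0411 slope [-0.095 -0.222]
scene pin 360 [653. -93.] [20. 71.] 69 z50 0.0411 slope [-0.081 -0.181]
scene outer 265 [ 496. -369.] [57. 57.] 17 z50 0.0222 slope [-0.017 -0.02 ]
scene inner 170 [ 524. -432.] [42. 39.] 60 z50 0.0218 slope [0.004 0.014]
scene ind 360 [340. 291.] [50. 47.] 13 z50 0.0151 slope [-0.172  0.054]
top block 563 [643. 139.] [59. 45.] 21 z50 0.023 slope [-0.009  0.004]
top pin 348 [ 629. -162.] [19. 72.] 69 z50 0.0402 slope [-0.01  -0.019]
top pin 343 [653. -94.] [20. 71.] 70 z50 0.0403 slope [-0.02  -0.033]
top outer 345 [ 496. -370.] [58. 59.] 63 z50 0.0216 slope [-0.011 -0.005]
top inner 198 [ 526. -431.] [39. 43.] 4 z50 0.0219 slope [-0.02   0.021]
```

View pics/end_scene.png

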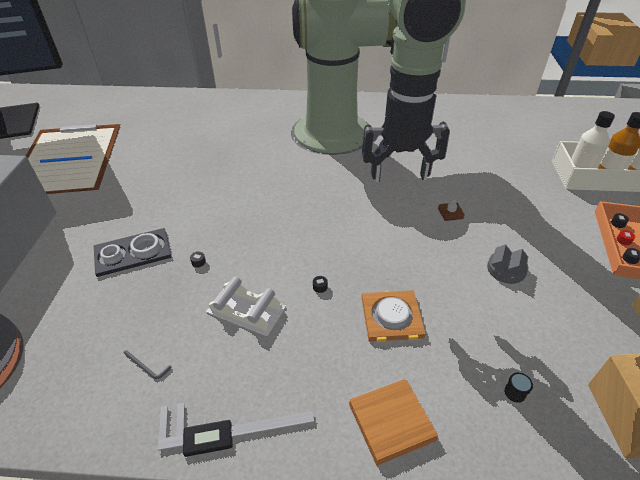

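All pieces are in place: the rings in the tray at (111,253) and (145,244), the pins in the rack at (228,295) and (262,305), and the block in the case at (392,312). The indenter at (451,210) has not moved.

```bash
python3 -c "
from station import bot
print(bot.job_done())"
```

```text
the job is handed in; nothing more can be done
None
```

All five pieces are in their places and the job is handed in. It took about 31 s of the 122 s allowed. I worked in the order you gave: larger ring, smaller ring, the two pins, then the reference block.

The final camera and range checks showed:
- **Rings:** both lie flat in their own pockets, with their tops about 22 mm above the bench, as they should be.
- **Pins:** there is one in each pair of notches, with their tops 40–41 mm above the bench in the median (42 mm expected at the crest).
- **Reference block:** it is flat and centred in the recess, with its top at 23–24 mm (23 mm expected). I lowered it until it touched the floor (about 10 N) before letting go, so it did not drop.
- **Indenter:** it still stands where it was.

Two readings were slightly off, but neither affected the result:
- **Gripper opening:** it read about 2–4 mm less than the true size of each piece it held.
- **Overhead camera:** it saw only part of the block, so its centre for the block is off by up to 6 mm. The other camera's view agrees with the recess centre to within about 1 mm.

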